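Refill the jarrah spice rack in reverse order

TASK

A left-handed cook takes over, so move the four spice tins from the white rack to the dark jarrah rack in the reverse order: seen from the robot, the tin that stood at the left end goes into the right-hand end bay, the next one beside it, and so on until the right-hand tin is in the left-hand end bay. Stand each tin upright on the floor of its bay, let go of them all, and never let a tin fall over.

Things in the scene. Friction and masses are not known exactly. Their poses are not given: they have to be found in the camera images.
- white_rack: Fixed white rack, the tins' start: a row of four open bays 70 x 70 mm inside, walls 6 mm thick and 18 mm high, on a 12 mm board 310 mm long. Origin on the underside below the middle of the row; x away from the robot, y along the row to the robot's left (yaw within 0.2). Bay centres x 0, y +114, +38, -38, -114 mm, floors z 12 mm. Tabs on a ledge on the robot's side. In either half of the table.
- jarrah_rack: Fixed dark jarrah rack, empty at the start: a row of four open bays 70 x 70 mm inside, walls 6 mm thick and 18 mm high, on a 12 mm board 310 mm long. Origin on the underside below the middle of the row; x away from the robot, y along the row to the robot's left (yaw within 0.2). Bay centres x 0, y +114, +38, -38, -114 mm, floors z 12 mm, wall tops z 30 mm. In the other half of the table.
- red_tin: Round aluminium spice tin with a red lid and a red band, closed and rigid, 48 mm in diameter all the way up and 80 mm high, about 120 g; the lid is its top 22 mm. Origin at the centre of its underside, z up along its axis. Starts upright in one of the four bays of the white rack, within about 5 mm of the bay's centre.
- yellow_tin: Round aluminium spice tin with a yellow lid and a yellow band, closed and rigid, 48 mm in diameter all the way up and 80 mm high, about 120 g; the lid is its top 22 mm. Origin at the centre of its underside, z up along its axis. Starts upright in one of the four bays of the white rack, within about 5 mm of the bay's centre.
- blue_tin: Round aluminium spice tin with a blue lid and a blue band, closed and rigid, 48 mm in diameter all the way up and 80 mm high, about 120 g; the lid is its top 22 mm. Origin at the centre of its underside, z up along its axis. Starts upright in one of the four bays of the white rack, within about 5 mm of the bay's centre.
- black_tin: Round aluminium spice tin with a black lid and a black band, closed and rigid, 48 mm in diameter all the way up and 80 mm high, about 120 g; the lid is its top 22 mm. Origin at the centre of its underside, z up along its axis. Starts upright in one of the four bays of the white rack, within about 5 mm of the bay's centre.
- red_tab: Red tab, 14 x 34 x 4 mm, fixed on the ledge of the white rack in front of the bay in which the red tin starts; it stays there and marks that place. Origin at the centre of its underside, 52 mm from the bay's centre towards the robot; axes as the white rack's.
- yellow_tab: Yellow tab, 14 x 34 x 4 mm, fixed on the ledge of the white rack in front of the bay in which the yellow tin starts; it stays there and marks that place. Origin at the centre of its underside, 52 mm from the bay's centre towards the robot; axes as the white rack's.
- blue_tab: Blue tab, 14 x 34 x 4 mm, fixed on the ledge of the white rack in front of the bay in which the blue tin starts; it stays there and marks that place. Origin at the centre of its underside, 52 mm from the bay's centre towards the robot; axes as the white rack's.
- black_tab: Black tab, 14 x 34 x 4 mm, fixed on the ledge of the white rack in front of the bay in which the black tin starts; it stays there and marks that place. Origin at the centre of its underside, 52 mm from the bay's centre towards the robot; axes as the white rack's.
Mind the look-alikes: they are no part of the job. What is meant by the red_tin is not turquoise, and is the larger of those in its own colour. What is shaped like the yellow_tin but turquoise is not meant.

How it is judged:
By the outcome, as a careful person would: the job done as asked, in the order asked, and still so for the second after the job is handed in, with the robot touching nothing.
It also fails if it takes over 120 s, if anything falls off the work surface, if the arm or the gripper's body presses on something with over 40 N, if the wrist force passes 120 N, or if a joint passes its speed limit or range.

ROBOT

A 6-joint arm with a two-finger parallel gripper is mounted at the origin on the work surface. World frame = base frame: x ahead of the robot, y to its left, z up, the work surface at z = 0. Lengths are in m, angles in rad, forces in N, time in s.
With the tool pointing down it reaches from about 0.375 to 0.975 m from the base axis. Payload 3.8 kg.
Tool frame: the origin (TCP) lies midway between the tips of the shut fingers; the grasp point (between the pads) lies 19 mm behind it; z points along the fingers, y is the line along which they close (so a half turn about z gives the same grasp; the last joint's range is limited). The gripper opens to 85 mm and grips with 20 to 120 N. Pads are 22 mm wide; open, the fingers measure 114 mm over their backs; the gripper's body (76 mm by 85 mm) begins 54 mm behind the grasp point. The pads swing forward as they close: fully open they stand 13 mm farther back than shut.
Start: joints at [1.295, 0.264, 1.604, -0, 1.274, -0.037], TCP at [0.16, 0.656, 0.231] pointing down, gripper open.
Joint ranges: [-2.63, 2.63], [-0.94, 2.18], [0.31, 2.57], [-1.31, 4.45], [0, 2.66], [-2.55, 2.55]. Speed limits (rad/s): [2.57, 2.57, 3.14, 3.14, 3.14, 3.14].

INTERFACE

Orientations are given as a rotation vector (axis times angle).
In Python, from workcell import bot, read_camera, camera_info, ticket gives the robot as it stands.
- The arm moves only by the tool servo_tool, never from a script. Its argument "targets" is a list of rows, each an object of numbers: "hand": the closure, from -1 (fully open) to 1 (shut); "x", "y", "z": the shift along the tool's x, y, z as a fraction of full scale; "roll": the turn about the tool's z as a fraction of full scale. In form: [{"hand": .., "x": .., "y": .., "z": .., "roll": ..}, ...]. A call has 1 to 10 rows; each row is the pose to reach, as a shift and turn from the pose commanded when the call began, along the tool's axes at that moment, turning the shorter way round; what a row does not reach only later rows make up. Full scale, the value 1, is 50 cm for a shift and 180 degrees for a turn. A row lasts 1/12 s, in which the tool goes at most 41.7 mm and 7.16 degrees, less where a joint would pass 70% of its speed; a pose out of reach is approached as far as the arm can. A call with a number of a shift or a turn outside -1 to 1 is refused whole. A call with a gripper value outside its range is refused whole. The fingers move at their own pace and stop on an object; "grip_force" is the grip in N (left out, the last holds). Time passes only in rows, so rows that repeat a pose let the fingers close. It gives the time, the measured TCP pose, the force, the opening and the grip force at its end, in the units of the state.
- bot.read_state(): the state, without advancing time (a new reading comes with each control period).
- read_camera(name): name is "scene" or "side" or "wrist"; returns the picture (400x640x3 uint8, red, green, blue); there is no depth.
- camera_info(name): a dict with "fx", "fy", "cx", "cy" (pixels), "k1" (the pictures are not rectified: a ray, as slopes to the right and down, at radius r is drawn at 1 + k1 r^2 times it, then the intrinsics apply), "eye" and "orientation" of the camera in the world; the wrist camera has in their place "T_tool_cam" (4x4, takes a point from camera to tool coordinates, whose origin is the TCP and whose axes are the flange's). Camera axes: x right, y down, z forward; pixel columns grow to the right and rows downward; lengths in m; the calibration is good to about 2 mm. A picture is of the moment at which its call begins: read the wrist's pose just before it. camera_info takes no time and is no camera call.
- ticket.finish_job(): hands the job in; it is judged then, once.
The state is a dict: "time": time; "q": joint angles; "joint_vel": joint speeds; "joint_torque": joint torques, N m; "tool_pos": TCP position; "tcp_rot": TCP orientation; "wrist_force": force on the tool from outside, world axes, zero at the start; "torque": the same for the moment, N m; "width": opening from 0.0 (shut) to 1.0 (fully open); "grip_force": force on a finger pad.
Only numpy, scipy, OpenCV 4.12 (cv2) and the standard library are available. Lean on these libraries where they do the work, as an engineer would, in place of code of your own. Each camera call takes 0.05 s, during which the arm holds its last target. There are 200 camera calls.

## Working session

There is one attempt and no reset: what is moved stays moved. The work goes in short steps, Python scripts to look and compute and a tool call to move; the robot and the scene stay as the last step left them, time stands still between calls to the robot, and variables do not carry over. Pictures are saved under pics/ and viewed, at most 14 in all, crops included, and the job is handed in when it is done.

Besides the shell and the picture viewer there is one more tool, called after "Call:" by a JSON object that holds its "method" and its "body". servo_tool: Moves the arm, as the interface text tells. Its arguments: {"type":"object","properties":{"targets":{"type":"array"},"grip_force":{"type":"number"}},"required":["targets"]}

```bash
mkdir -p pics; ls; python3 - <<'E'
from workcell import bot, read_camera, camera_info, ticket
import cv2
s=bot.read_state(); print({k:s[k] for k in ('time','tool_pos','tcp_rot','width','wrist_force')})
for n in ('scene','side','wrist'):
    print(n,camera_info(n))
    cv2.imwrite(f'pics/{n}0.png',read_camera(n)[:,:,::-1])
E
```

```text
pics
{'time': 0.0, 'tool_pos': array([0.15948359, 0.65515781, 0.22997511]), 'tcp_rot': array([-0.37415409, -3.11890203,  0.00337125]), 'width': 0.99871722916787, 'wrist_force': array([-0.04643118,  0.07430454, -0.22147687])}
scene {'fx': 383.41544459626357, 'fy': 383.41544459626357, 'cx': 317.3633033151915, 'cy': 197.32012688808734, 'k1': -0.07209858383202983, 'eye': array([1.17838553, 0.32596042, 0.61143104]), 'orientation': array([-1.32427761, -2.0368935 ,  1.05800611])}
side {'fx': 371.27287152897765, 'fy': 371.27287152897765, 'cx': 314.47289742553255, 'cy': 197.453964429569, 'k1': -0.05531109189339947, 'eye': array([ 0.38926436, -0.57557853,  0.68055046]), 'orientation': array([-2.39452441,  0.26217525, -0.08294535])}
wrist {'fx': 278.4545893930716, 'fy': 278.4545893930716, 'cx': 323.22571035164185, 'cy': 197.33805851023345, 'k1': -0.031295130609790396, 'T_tool_cam': array([[-3.13268063e-04, -9.46197503e-01, -3.23589534e-01,
         8.32559324e-02],
       [ 9.99999539e-01, -5.90141231e-04,  7.57509792e-04,
         5.29510710e-04],
       [-9.07717400e-04, -3.23589147e-01,  9.46197252e-01,
        -1.43310244e-01],
       [ 0.00000000e+00,  0.00000000e+00,  0.00000000e+00,
         1.00000000e+00]])}
```

View pics/scene0.png

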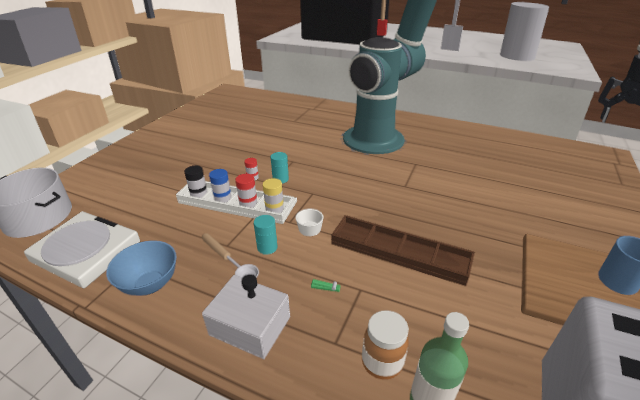

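View pics/side0.png

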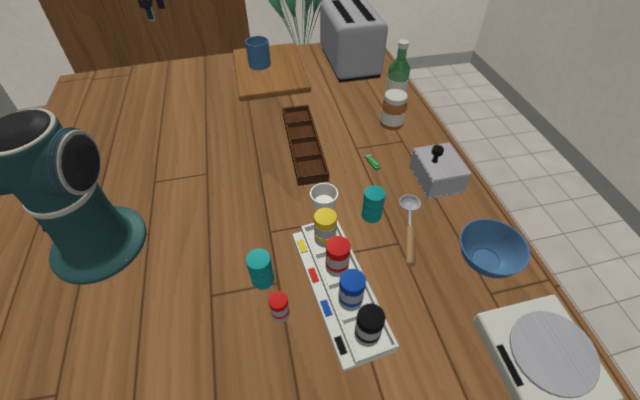

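The scene picture shows the white rack with tins at columns 195–273, rows 180–200 (scene looks at the robot, so robot-left = image right). From the robot's left they run yellow, red, blue, black. The dark rack is empty at (400,247). In the side picture the tins are yellow (325,220), red (338,250), blue (351,285) and black (370,320), with the tabs alongside in the same order.

Look-alikes:
- small red tin, side (279,305) / scene (251,167): smaller, not meant
- turquoise tins, side (373,203) and (260,268): not meant
- white cup, side (323,197): an obstacle between the racks

Choice: the large red tin, side (338,250), by the red tab, and the yellow tin, side (325,220).

```bash
cat > h.py <<'E'
import numpy as np, cv2
from scipy.spatial.transform import Rotation as Ro
from workcell import bot, read_camera, camera_info
def ray(name,uv,pose=None):
    c=camera_info(name); K=np.array([[c['fx'],0,c['cx']],[0,c['fy'],c['cy']],[0,0,1]])
    p=cv2.undistortPoints(np.array(uv,float).reshape(-1,1,2),K,np.array([c['k1'],0,0,0])).reshape(-1,2)
    d=np.c_[p,np.ones(len(p))]
    if name=='wrist':
        R=Ro.from_rotvec(pose['tcp_rot']).as_matrix(); T=c['T_tool_cam']
        return pose['tool_pos']+R@T[:3,3], d@(R@T[:3,:3]).T
    return np.array(c['eye']), d@Ro.from_rotvec(c['orientation']).as_matrix().T
def onz(name,uv,z,pose=None):
    e,d=ray(name,uv,pose); return e+d*((z-e[2])/d[:,2])[:,None]
def tri(uv1,uv2,n1='scene',n2='side'):
    e1,d1=ray(n1,uv1); e2,d2=ray(n2,uv2); out=[]
    for a,b in zip(d1,d2):
        t=np.linalg.lstsq(np.c_[a,-b],e2-e1,rcond=None)[0]
        p,q=e1+t[0]*a,e2+t[1]*b; out.append(np.r_[(p+q)/2,np.linalg.norm(p-q)])
    return np.array(out)
def masks(im):
    h=cv2.cvtColor(im,cv2.COLOR_RGB2HSV).astype(int); H,S,V=h[...,0],h[...,1],h[...,2]
    return dict(red=((H<6)|(H>172))&(S>170)&(V>90), yellow=(H>19)&(H<32)&(S>130)&(V>120),
      blue=(H>105)&(H<125)&(S>160)&(V>60), black=(V<45), teal=(H>80)&(H<96)&(S>120), dark=(V<90)&(H<20)&(S>60))
def blobs(m,amin=15):
    n,l,st,c=cv2.connectedComponentsWithStats(m.astype(np.uint8)); 
    return [(c[i].round(1).tolist(),st[i].tolist()) for i in range(1,n) if st[i,4]>=amin]
def go(p,yaw,st=None):
    "shift (full-scale units) and roll to bring TCP to p, tool y at yaw"
    st=st or bot.read_state(); R=Ro.from_rotvec(st['tcp_rot']).as_matrix()
    d=R.T@(np.array(p)-st['tool_pos'])/0.5
    cy=np.arctan2(R[1,1],R[0,1]); dy=(yaw-cy+np.pi/2)%np.pi-np.pi/2
    return dict(xyz=d.round(4),roll=round(-dy/np.pi,4),tilt=R[2,2].round(4))
E
python3 - <<'E'
from h import *
for n,(x0,y0,x1,y1) in (('side',(230,180,420,370)),('scene',(170,145,310,265))):
    im=cv2.imread(f'pics/{n}0.png')[:,:,::-1].copy(); M=masks(im)
    for k in ('red','yellow','blue','black','teal'):
        m=M[k].copy(); z=np.zeros_like(m); z[y0:y1,x0:x1]=m[y0:y1,x0:x1]
        print(n,k,blobs(z))
    m=M['dark'].copy().astype(np.uint8); z=np.zeros_like(m)
    a=(270,95,335,190) if n=='side' else (325,210,480,285)
    z[a[1]:a[3],a[0]:a[2]]=m[a[1]:a[3],a[0]:a[2]]
    z=cv2.morphologyEx(z,cv2.MORPH_CLOSE,np.ones((7,7)))
    c=max(cv2.findContours(z,0,2)[0],key=cv2.contourArea)
    print(n,'jar',cv2.approxPolyDP(cv2.convexHull(c),4,True).reshape(-1,2).tolist())
E
python3 - <<'E'
import cv2,numpy as np
a=cv2.imread('pics/side0.png')
b=cv2.resize(a[95:370,230:420],None,fx=2,fy=2)
c=cv2.imread('pics/scene0.png'); d=cv2.resize(c[145:285,170:370],None,fx=2,fy=2); e=cv2.resize(c[205:285,320:480],None,fx=2,fy=2)
o=np.zeros((560,790,3),np.uint8);o[:550,:380]=b;o[:280,385:785]=d;o[290:450,385:705]=e
cv2.imwrite('pics/crop1.png',o)
E
```

```text
side red [([337.6, 248.2], [326, 236, 24, 25, 469]), ([336.5, 269.3], [328, 267, 18, 5, 32]), ([313.0, 274.9], [309, 269, 9, 13, 58]), ([277.9, 300.9], [269, 291, 19, 21, 300])]
side yellow [([325.0, 218.0], [313, 208, 24, 23, 398]), ([322.4, 239.6], [318, 237, 10, 6, 24]), ([301.8, 245.7], [298, 240, 9, 12, 64])]
side blue [([352.1, 282.4], [340, 270, 25, 26, 534]), ([325.7, 307.7], [321, 301, 10, 15, 72]), ([348.1, 303.8], [341, 300, 17, 7, 22])]
side black [([370.4, 318.9], [357, 304, 28, 30, 630]), ([364.8, 339.6], [356, 333, 20, 10, 36]), ([340.2, 345.1], [336, 337, 10, 17, 85])]
side teal [([372.8, 203.2], [362, 186, 23, 36, 655]), ([259.9, 268.1], [246, 249, 28, 40, 813])]
side jar [[307, 106], [328, 180], [298, 185], [282, 110]]
scene red [([250.3, 162.1], [245, 158, 12, 9, 92]), ([245.1, 180.8], [236, 172, 22, 17, 243]), ([247.2, 199.3], [239, 196, 17, 6, 40])]
scene yellow [([271.7, 186.3], [263, 178, 19, 17, 261]), ([273.2, 204.8], [265, 202, 17, 6, 40])]
scene blue [([218.3, 176.1], [210, 169, 18, 15, 219]), ([221.6, 193.8], [214, 191, 16, 5, 33])]
scene black [([193.4, 172.9], [185, 166, 18, 15, 209]), ([196.5, 189.8], [189, 187, 17, 6, 36])]
scene teal [([279.4, 165.9], [271, 152, 17, 31, 411]), ([265.2, 233.7], [254, 215, 23, 39, 714])]
scene jar [[331, 234], [347, 216], [473, 252], [468, 277], [462, 284], [334, 244]]
```

View pics/crop1.png

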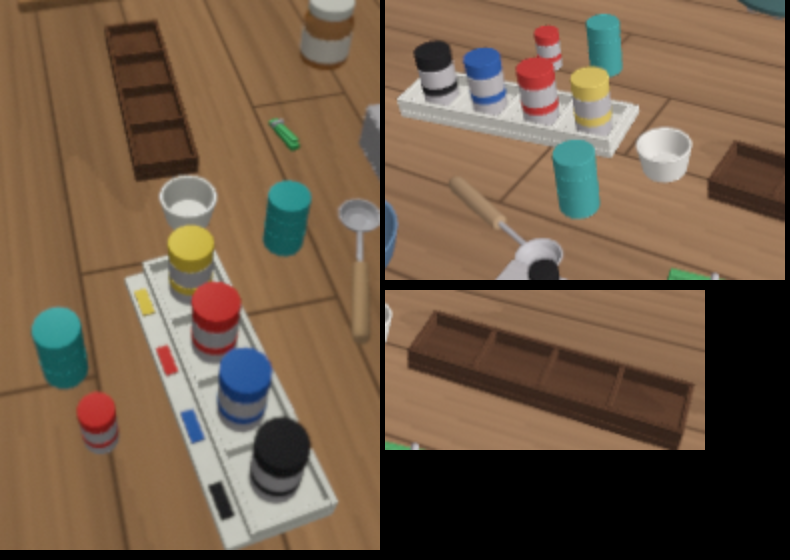

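The crop confirms the choice. The large red tin is in line with the red tab at side (313,275), and the small red tin stands off the rack. Bays run yellow, red, blue, black from the robot's left. Now the positions.

```bash
python3 - <<'E'
from h import *
t=onz('side',[[301.8,245.7],[313,274.9],[325.7,307.7],[340.2,345.1]],.016)
print('tabs',t.round(3).tolist(), np.linalg.norm(np.diff(t,axis=0),axis=1))
d=(t[0]-t[3])[:2]; yaw=np.arctan2(-d[0],d[1]); print('yaw',yaw)
print('bays',(t[:,:2]+.052*np.array([np.cos(yaw),np.sin(yaw)])).round(4).tolist())
print('lids',tri([[271.7,186.3],[245.1,180.8],[218.3,176.1],[193.4,172.9]],[[325,218],[337.6,248.2],[352.1,282.4],[370.4,318.9]]).round(3).tolist())
print('teal,smallred',tri([[279.4,165.9],[265.2,233.7],[250.3,162.1]],[[259.9,268.1],[372.8,203.2],[277.9,300.9]]).round(3).tolist())
j=onz('side',[[282,109],[305,106],[325,170],[297,177]],.030); print('jar',j.round(3).tolist(),j.mean(0),np.linalg.norm(j-np.roll(j,-1,0),axis=1))
d=(j[0]+j[1]-j[2]-j[3])[:2]; print('yaw',np.arctan2(-d[0],d[1]))
print('cup rim',onz('side',[[309,192],[338,192],[323,186],[323,202]],.04).round(3).tolist())
c=j.mean(0); print(go([c[0],c[1]+.1,.30],np.arctan2(-d[0],d[1])))
E
```

```text
tabs [[0.451, -0.119, 0.016], [0.46, -0.194, 0.016], [0.469, -0.269, 0.016], [0.477, -0.345, 0.016]] [0.07600442 0.07560929 0.07594392]
yaw 0.11495629175546725
bays [[0.5029, -0.1126], [0.5116, -0.1881], [0.5203, -0.2632], [0.529, -0.3387]]
lids [[0.506, -0.108, 0.082, 0.003], [0.512, -0.184, 0.081, 0.0], [0.519, -0.262, 0.08, 0.001], [0.531, -0.335, 0.079, 0.002]]
teal,smallred [[0.358, -0.172, 0.043, 0.001], [0.63, -0.058, 0.042, 0.002], [0.383, -0.254, 0.051, 0.002]]
jar [[0.486, 0.375, 0.03], [0.557, 0.374, 0.03], [0.551, 0.086, 0.03], [0.477, 0.077, 0.03]] [0.51761813 0.22788428 0.03      ] [0.07087579 0.28840595 0.07414613 0.29795749]
yaw -0.023719897832610165
cup rim [[0.495, 0.011, 0.04], [0.561, -0.004, 0.04], [0.531, 0.023, 0.04], [0.52, -0.027, 0.04]]
{'xyz': array([-0.8508, -0.4671, -0.1387]), 'roll': np.float64(0.4315), 'tilt': np.float64(-1.0)}
```

Call:
{"method": "servo_tool", "body": {"targets": [{"hand": -1,"x": -0.9,"y": -0.66,"z": -0.14,"roll": 0.43},{"hand": -1,"x": -0.9,"y": -0.66,"z": -0.14,"roll": 0.43},{"hand": -1,"x": -0.9,"y": -0.66,"z": -0.14,"roll": 0.43},{"hand": -1,"x": -0.9,"y": -0.66,"z": -0.14,"roll": 0.43},{"hand": -1,"x": -0.9,"y": -0.66,"z": -0.14,"roll": 0.43},{"hand": -1,"x": -0.9,"y": -0.66,"z": -0.14,"roll": 0.43},{"hand": -1,"x": -0.9,"y": -0.66,"z": -0.14,"roll": 0.43},{"hand": -1,"x": -0.9,"y": -0.66,"z": -0.14,"roll": 0.43},{"hand": -1,"x": -0.9,"y": -0.66,"z": -0.14,"roll": 0.43},{"hand": -1,"x": -0.9,"y": -0.66,"z": -0.14,"roll": 0.43}]}}

```text
time: 0.98
tool_pos: [0.4265, 0.3376, 0.2833]
tcp_rot: [-2.135, -2.304, -0.0]
wrist_force: [0.3, -0.0, 0.3]
width: 1.004
grip_force: 0.0
```

```bash
python3 -c "
from h import *
print(go([.517,.228,.30],-0.02))"
```

```text
{'xyz': array([-0.2322,  0.1638, -0.0335]), 'roll': np.float64(0.0306), 'tilt': np.float64(-1.0)}
```

Call:
{"method": "servo_tool", "body": {"targets": [{"hand": -1,"x": -0.23,"y": 0.16,"z": -0.034,"roll": 0.03},{"hand": -1,"x": -0.23,"y": 0.16,"z": -0.034,"roll": 0.03},{"hand": -1,"x": -0.23,"y": 0.16,"z": -0.034,"roll": 0.03},{"hand": -1,"x": -0.23,"y": 0.16,"z": -0.034,"roll": 0.03},{"hand": -1,"x": -0.23,"y": 0.16,"z": -0.034,"roll": 0.03},{"hand": -1,"x": -0.23,"y": 0.16,"z": -0.034,"roll": 0.03},{"hand": -1,"x": -0.23,"y": 0.16,"z": -0.034,"roll": 0.03}]}}

```text
time: 1.57
tool_pos: [0.5142, 0.2318, 0.2996]
tcp_rot: [-2.234, -2.207, 0.001]
wrist_force: [-0.8, 0.6, 0.1]
width: 1.0
grip_force: 0.0
```

```bash
python3 - <<'E'
from h import *
import pickle
st=bot.read_state(); im=read_camera('wrist'); pickle.dump((st,im),open('jar.pkl','wb')); cv2.imwrite('pics/w1.png',im[:,:,::-1])
print(st['tool_pos'],st['tcp_rot'],st['joint_vel'].round(3))
E
```

```text
[0.51422551 0.23175565 0.29961557] [-2.23430376e+00 -2.20695037e+00  1.17979709e-03] [ 0.021 -0.002  0.005 -0.002 -0.002 -0.002]
```

View pics/w1.png

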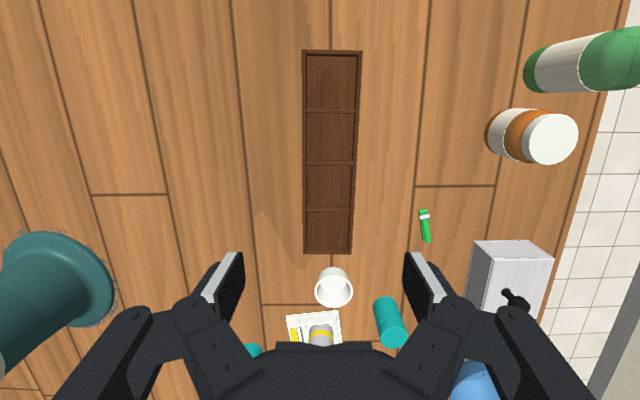

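The wrist picture shows the dark rack from above: corners near (302,50), (362,50), (352,254) and (304,253). The white cup is at (333,287).

```bash
cat > jar.py <<'E'
from h import *
import pickle
st,im=pickle.load(open('jar.pkl','rb'))
g=cv2.cvtColor(im,cv2.COLOR_RGB2HSV)[...,2]
m=np.zeros_like(g); m[40:262,290:372]=(g[40:262,290:372]<100)
m=cv2.morphologyEx(m,cv2.MORPH_CLOSE,np.ones((9,9))); m=cv2.morphologyEx(m,cv2.MORPH_OPEN,np.ones((9,9)))
c=cv2.convexHull(max(cv2.findContours(m,0,2)[0],key=cv2.contourArea)).reshape(-1,2)
print(cv2.approxPolyDP(c,5,True).reshape(-1,2).tolist())
for z in (.030,.012):
    P=onz('wrist',c,z,st)[:,:2].astype(np.float32); r=cv2.minAreaRect(P*1000); print(z,r)
    q=onz('wrist',cv2.approxPolyDP(c,5,True).reshape(-1,2),z,st)[:,:2]; print(q.round(4).tolist())
# dividers: dark-light profile in column 330
print([int(x) for x in g[45:262,325:336].mean(1)])
E
python3 jar.py
```

```text
[[302, 51], [361, 52], [350, 252], [304, 252]]
0.03 ((522.6265258789062, 229.36288452148438), (304.5421142578125, 80.35614013671875), 88.20472717285156)
[[0.4878, 0.3823], [0.5668, 0.3802], [0.5574, 0.0774], [0.48, 0.0784]]
0.012 ((522.9351196289062, 225.609375), (317.8169860839844, 83.85880279541016), 88.20472717285156)
[[0.4866, 0.3853], [0.569, 0.383], [0.5592, 0.067], [0.4785, 0.068]]
[160, 160, 160, 162, 143, 111, 102, 103, 102, 49, 42, 78, 110, 110, 107, 106, 107, 107, 108, 107, 108, 107, 107, 107, 105, 103, 101, 101, 101, 99, 101, 99, 100, 99, 99, 99, 100, 97, 98, 99, 98, 98, 99, 99, 98, 99, 99, 99, 100, 98, 101, 100, 101, 99, 100, 99, 100, 103, 100, 100, 102, 102, 101, 94, 105, 104, 99, 93, 90, 100, 102, 102, 103, 102, 102, 101, 103, 102, 102, 101, 101, 101, 103, 102, 103, 102, 102, 101, 103, 103, 103, 104, 102, 102, 102, 103, 103, 104, 102, 103, 103, 104, 104, 102, 103, 102, 103, 102, 104, 104, 104, 104, 102, 103, 101, 95, 98, 117, 101, 97, 89, 103, 104, 103, 103, 102, 103, 102, 103, 103, 102, 103, 104, 103, 102, 103, 103, 103, 103, 104, 103, 102, 103, 103, 103, 101, 103, 102, 103, 104, 102, 102, 102, 103, 104, 102, 101, 101, 102, 102, 99, 94, 97, 100, 118, 102, 97, 92, 101, 100, 100, 102, 100, 100, 100, 100, 100, 100, 99, 99, 99, 98, 100, 101, 98, 99, 100, 99, 98, 99, 96, 97, 96, 97, 97, 96, 97, 96, 96, 95, 96, 93, 95, 94, 97, 100, 104, 100, 101, 129, 165, 165, 165, 164, 165, 164, 164]
```

Call:
{"method": "servo_tool", "body": {"targets": [{"hand": -1,"x": -0.92,"y": 0.0,"z": 0,"roll": -0.04},{"hand": -1,"x": -0.92,"y": 0.0,"z": 0,"roll": -0.04},{"hand": -1,"x": -0.92,"y": 0.0,"z": 0,"roll": -0.04},{"hand": -1,"x": -0.92,"y": 0.0,"z": 0,"roll": -0.04},{"hand": -1,"x": -0.92,"y": 0.0,"z": 0,"roll": -0.04},{"hand": -1,"x": -0.92,"y": 0.0,"z": 0,"roll": -0.04},{"hand": -1,"x": -0.92,"y": 0.0,"z": 0,"roll": -0.04},{"hand": -1,"x": -0.92,"y": 0.0,"z": 0,"roll": -0.04},{"hand": -1,"x": -0.92,"y": 0.0,"z": 0,"roll": -0.04},{"hand": -1,"x": -0.92,"y": 0.0,"z": 0,"roll": -0.04}]}}

```text
time: 2.45
tool_pos: [0.5096, -0.1828, 0.3001]
tcp_rot: [-2.089, -2.347, -0.001]
wrist_force: [1.4, 0.1, -0.8]
width: 0.995
grip_force: 0.0
```

```bash
cat > look.py <<'E'
from h import *
import pickle,sys
st=bot.read_state(); im=read_camera('wrist'); pickle.dump((st,im),open(sys.argv[1]+'.pkl','wb')); cv2.imwrite(f'pics/{sys.argv[1]}.png',im[:,:,::-1])
print(st['tool_pos'],st['joint_vel'].round(3))
E
python3 look.py w2
python3 - <<'E'
from h import *
import pickle
st,im=pickle.load(open('w2.pkl','rb')); M=masks(im)
for k in ('red','yellow','blue','black'):
    m=M[k].copy(); m[:,:240]=0; m[:,400:]=0; m[345:]=0; print(k,blobs(m,20))
E
```

```text
[ 0.50958119 -0.18284628  0.3001197 ] [-0.876  0.298 -0.288  0.006 -0.016 -0.87 ]
red [([290.8, 161.6], [287, 152, 8, 21, 155]), ([324.6, 170.6], [308, 153, 35, 37, 1011]), ([246.5, 189.4], [240, 184, 11, 14, 22]), ([241.9, 201.0], [240, 192, 6, 20, 83])]
yellow [([326.1, 110.5], [307, 91, 39, 40, 1193]), ([289.1, 110.9], [285, 100, 9, 23, 204])]
blue [([292.8, 207.6], [289, 199, 8, 18, 125]), ([323.3, 200.0], [311, 198, 25, 7, 36]), ([323.1, 224.6], [307, 207, 33, 36, 916])]
black [([294.4, 248.5], [291, 241, 7, 16, 93]), ([241.6, 273.9], [240, 253, 5, 43, 167]), ([324.9, 268.8], [310, 253, 30, 33, 779])]
```

View pics/w2.png

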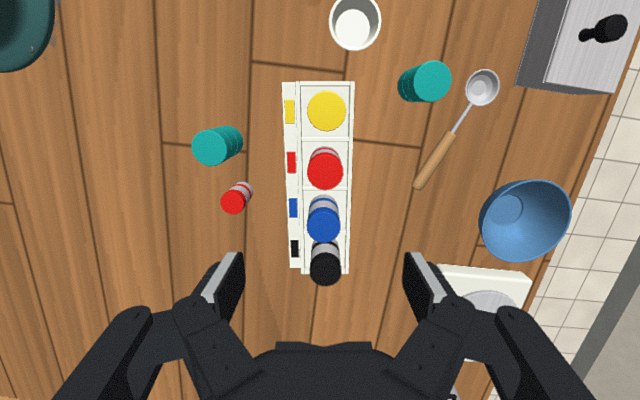

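The picture shows the lids: yellow (326,110), red (325,171), blue (323,224), black (325,268). Tabs are in matching order at column 290. The small red tin is at (236,197), away from the rack. The arm was still settling, so I take the reading again.

```bash
cat > lids.py <<'E'
from h import *
import pickle,sys
st,im=pickle.load(open(sys.argv[1]+'.pkl','rb')); M=masks(im)
for k in ('yellow','red','blue','black'):
    m=M[k].copy(); m[:,255:300]=0; m[:,:255]=0; m[:,390:]=0; m[345:]=0
    b=[x for x in blobs(m,300)]
    for c,s in b:
        uv=[s[0]+s[2]/2-.5, s[1]+s[3]-s[2]/2-.5]
        p=onz('wrist',[uv],.092,st)[0]; e=onz('wrist',[[s[0]-.5,uv[1]],[s[0]+s[2]-.5,uv[1]]],.092,st)
        print(k,uv,p.round(4),'dia',np.linalg.norm(e[1]-e[0]).round(4))
E
python3 look.py w3; python3 lids.py w3
python3 - <<'E'
from h import *
import pickle
st,im=pickle.load(open('w3.pkl','rb')); M=masks(im); T=[]
for k in ('yellow','red','blue','black'):
    m=M[k].copy(); m[:,:270]=0; m[:,303:]=0
    T.append(max(blobs(m,30),key=lambda b:b[1][4])[0])
t=onz('wrist',T,.016,st); print(t.round(4).tolist(),np.linalg.norm(np.diff(t,axis=0),axis=1))
E
```

```text
[ 0.50923638 -0.19042627  0.29989942] [ 0.077 -0.022  0.029  0.049  0.027  0.162]
yellow [327.0, 104.0] [ 0.5049 -0.1093  0.092 ] dia 0.0467
red [326.0, 165.0] [ 0.5122 -0.1834  0.092 ] dia 0.0449
blue [324.5, 220.5] [ 0.5191 -0.2607  0.092 ] dia 0.044
black [326.5, 264.5] [ 0.5299 -0.33    0.092 ] dia 0.0438
[[0.452, -0.1167, 0.016], [0.4606, -0.1915, 0.016], [0.4697, -0.2671, 0.016], [0.4756, -0.5926, 0.016]] [0.07534858 0.0761145  0.32557835]
```

```bash
python3 -c "
from h import *
print(go([.505,-.110,.14],0.115)); print(go([.505,-.110,.048],0.115))"
```

```text
{'xyz': array([0.1539, 0.0083, 0.3192]), 'roll': np.float64(-0.0017), 'tilt': np.float64(-1.0)}
{'xyz': array([0.1543, 0.0084, 0.5032]), 'roll': np.float64(-0.0017), 'tilt': np.float64(-1.0)}
```

Call:
{"method": "servo_tool", "body": {"targets": [{"hand": -1,"x": 0.154,"y": 0.008,"z": 0.32,"roll": 0},{"hand": -1,"x": 0.154,"y": 0.008,"z": 0.32,"roll": 0},{"hand": -1,"x": 0.154,"y": 0.008,"z": 0.32,"roll": 0},{"hand": -1,"x": 0.154,"y": 0.008,"z": 0.32,"roll": 0},{"hand": -1,"x": 0.154,"y": 0.008,"z": 0.32,"roll": 0},{"hand": -1,"x": 0.154,"y": 0.008,"z": 0.32,"roll": 0},{"hand": -1,"x": 0.154,"y": 0.008,"z": 0.32,"roll": 0},{"hand": -1,"x": 0.154,"y": 0.008,"z": 0.32,"roll": 0}]}}

```text
time: 3.22
tool_pos: [0.5075, -0.1061, 0.143]
tcp_rot: [2.088, 2.342, 0.003]
wrist_force: [0.2, 0.1, -0.0]
width: 0.999
grip_force: 0.0
```

```bash
python3 look.py w4; python3 -c "
from h import *
print(go([.505,-.110,.048],0.115))"
```

```text
[ 0.50745384 -0.10613956  0.14296293] [-0.016 -0.009 -0.017  0.001 -0.004  0.002]
{'xyz': array([-0.0057, -0.0072,  0.1906]), 'roll': np.float64(-0.0004), 'tilt': np.float64(-1.0)}
```

View pics/w4.png

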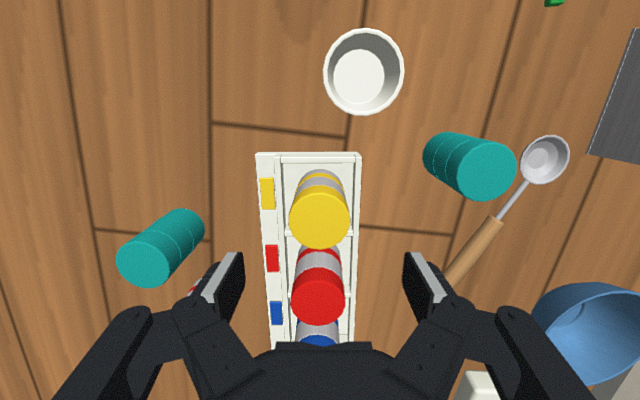

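The yellow lid's top disc is centred at about (319,218), radius 30, between the open fingers. The tabs are yellow (267,193), red (272,257) and blue (277,312). I check the point from this close view.

```bash
python3 lids.py w4; python3 -c "
from h import *
import pickle
st,_=pickle.load(open('w4.pkl','rb'))
print(onz('wrist',[[319,218]],.092,st))"
```

```text
yellow [324.5, 223.5] [ 0.5094 -0.1095  0.092 ] dia 0.0381
red [322.0, 302.0] [ 0.5157 -0.1823  0.092 ] dia 0.0383
[[ 0.50470499 -0.10547332  0.092     ]]
```

Call:
{"method": "servo_tool", "body": {"targets": [{"hand": -1,"x": -0.002,"y": -0.006,"z": 0.09,"roll": 0},{"hand": -1,"x": -0.002,"y": -0.006,"z": 0.15,"roll": 0},{"hand": -1,"x": -0.002,"y": -0.006,"z": 0.19,"roll": 0},{"hand": -1,"x": -0.002,"y": -0.006,"z": 0.19,"roll": 0},{"hand": -1,"x": -0.002,"y": -0.006,"z": 0.19,"roll": 0},{"hand": 1,"x": -0.002,"y": -0.006,"z": 0.19,"roll": 0},{"hand": 1,"x": -0.002,"y": -0.006,"z": 0.19,"roll": 0},{"hand": 1,"x": -0.002,"y": -0.006,"z": 0.19,"roll": 0},{"hand": 1,"x": -0.002,"y": -0.006,"z": 0.19,"roll": 0},{"hand": 1,"x": -0.002,"y": -0.006,"z": 0.19,"roll": 0}], "grip_force": 40}}

```text
time: 4.1
tool_pos: [0.5043, -0.1077, 0.0476]
tcp_rot: [2.089, 2.341, 0.003]
wrist_force: [-0.5, -0.9, 6.7]
width: 0.555
grip_force: 40.3
```

Call:
{"method": "servo_tool", "body": {"targets": [{"hand": 1,"x": 0,"y": 0,"z": 0,"roll": 0},{"hand": 1,"x": 0,"y": 0,"z": 0,"roll": 0},{"hand": 1,"x": 0,"y": 0,"z": 0,"roll": 0},{"hand": 1,"x": 0,"y": 0,"z": 0,"roll": 0}]}}

```text
time: 4.43
tool_pos: [0.5043, -0.1077, 0.0476]
tcp_rot: [2.089, 2.341, 0.003]
wrist_force: [-0.9, -0.4, 7.6]
width: 0.555
grip_force: 40.3
```

Call:
{"method": "servo_tool", "body": {"targets": [{"hand": 1,"x": 0,"y": 0,"z": -0.04,"roll": 0},{"hand": 1,"x": 0,"y": 0,"z": -0.1,"roll": 0},{"hand": 1,"x": 0,"y": 0,"z": -0.18,"roll": 0},{"hand": 1,"x": 0.03,"y": 0.01,"z": -0.25,"roll": 0.01},{"hand": 1,"x": 0.1,"y": 0.02,"z": -0.3,"roll": 0.02},{"hand": 1,"x": 0.18,"y": 0.03,"z": -0.3,"roll": 0.03},{"hand": 1,"x": 0.26,"y": 0.05,"z": -0.3,"roll": 0.04},{"hand": 1,"x": 0.34,"y": 0.06,"z": -0.3,"roll": 0.046},{"hand": 1,"x": 0.4,"y": 0.07,"z": -0.3,"roll": 0.046},{"hand": 1,"x": 0.44,"y": 0.08,"z": -0.3,"roll": 0.046}]}}

```text
time: 5.27
tool_pos: [0.5166, 0.1191, 0.1958]
tcp_rot: [-2.253, -2.189, -0.002]
wrist_force: [1.2, -0.1, -1.0]
width: 0.551
grip_force: 41.6
```

Call:
{"method": "servo_tool", "body": {"targets": [{"hand": 1,"x": 0,"y": 0,"z": 0,"roll": 0},{"hand": 1,"x": 0,"y": 0,"z": 0,"roll": 0},{"hand": 1,"x": 0,"y": 0,"z": 0,"roll": 0}]}}

```text
time: 5.52
tool_pos: [0.5168, 0.1156, 0.1952]
tcp_rot: [2.255, 2.187, -0.001]
wrist_force: [-0.8, 0.0, -0.6]
width: 0.551
grip_force: 41.6
```

```bash
python3 look.py w5; python3 -c "
from h import *
print(go([.5192,.116,.0485],-.029))"
```

```text
[0.51683557 0.11559917 0.19517685] [-0.021 -0.001  0.004  0.001 -0.001  0.002]
{'xyz': array([0.002 , 0.0046, 0.2933]), 'roll': np.float64(-0.0008), 'tilt': np.float64(-1.0)}
```

View pics/w5.png

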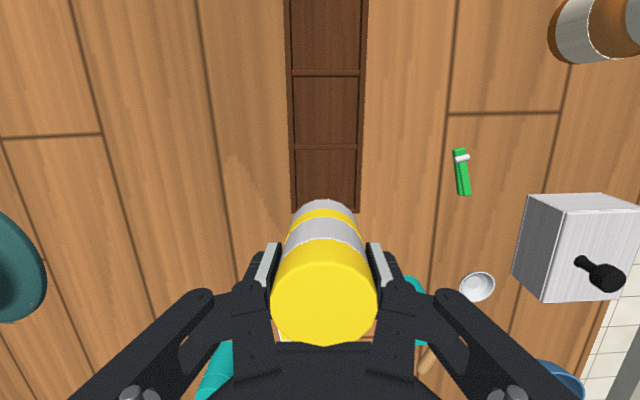

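The yellow tin hangs upright in the fingers. Rack cross-lines are at rows 75, 147 and about 212, with a rim corner at (358,212). I check which walls those are.

```bash
python3 -c "
from h import *
import pickle
st,_=pickle.load(open('w5.pkl','rb'))
for z in (.03,.012): print(onz('wrist',[[326,75],[326,147],[326,212],[292,75],[367,75],[293,147],[361,147],[294,212],[358,212]],z,st)[:,:2].round(4).tolist())
print(onz('wrist',[[326,212]],0,st))
"
```

```text
[[0.5234, 0.2263], [0.5213, 0.1528], [0.5192, 0.0757], [0.4886, 0.2275], [0.5654, 0.2251], [0.4849, 0.1539], [0.56, 0.1516], [0.4811, 0.0769], [0.5573, 0.0745]]
[[0.5236, 0.2279], [0.5214, 0.1501], [0.5192, 0.0684], [0.4868, 0.2291], [0.568, 0.2266], [0.4829, 0.1513], [0.5623, 0.1488], [0.4788, 0.0697], [0.5595, 0.0672]]
[[0.51916506 0.06363331 0.        ]]
```

Call:
{"method": "servo_tool", "body": {"targets": [{"hand": 1,"x": 0.002,"y": 0.004,"z": 0.07,"roll": 0},{"hand": 1,"x": 0.002,"y": 0.004,"z": 0.14,"roll": 0},{"hand": 1,"x": 0.002,"y": 0.004,"z": 0.2,"roll": 0},{"hand": 1,"x": 0.002,"y": 0.004,"z": 0.24,"roll": 0},{"hand": 1,"x": 0.002,"y": 0.004,"z": 0.27,"roll": 0},{"hand": 1,"x": 0.002,"y": 0.004,"z": 0.285,"roll": 0},{"hand": 1,"x": 0.002,"y": 0.004,"z": 0.293,"roll": 0},{"hand": 1,"x": 0.002,"y": 0.004,"z": 0.293,"roll": 0},{"hand": 1,"x": 0.002,"y": 0.004,"z": 0.293,"roll": 0},{"hand": 1,"x": 0.002,"y": 0.004,"z": 0.293,"roll": 0}]}}

```text
time: 6.4
tool_pos: [0.5204, 0.1168, 0.0499]
tcp_rot: [2.255, 2.185, 0.003]
wrist_force: [-0.4, -0.0, -0.9]
width: 0.554
grip_force: 41.8
```

Call:
{"method": "servo_tool", "body": {"targets": [{"hand": 1,"x": 0,"y": 0,"z": 0.004,"roll": 0},{"hand": 1,"x": 0,"y": 0,"z": 0.004,"roll": 0},{"hand": 1,"x": 0,"y": 0,"z": 0.004,"roll": 0},{"hand": -1,"x": 0,"y": 0,"z": 0.004,"roll": 0},{"hand": -1,"x": 0,"y": 0,"z": 0.004,"roll": 0},{"hand": -1,"x": 0,"y": 0,"z": 0.004,"roll": 0},{"hand": -1,"x": 0,"y": 0,"z": 0.004,"roll": 0},{"hand": -1,"x": 0,"y": 0,"z": 0.004,"roll": 0},{"hand": -1,"x": 0,"y": 0,"z": 0.004,"roll": 0},{"hand": -1,"x": 0,"y": 0,"z": 0.004,"roll": 0}]}}

```text
time: 7.23
tool_pos: [0.519, 0.1169, 0.0466]
tcp_rot: [-2.256, -2.187, 0.0]
wrist_force: [-0.6, 0.0, -0.2]
width: 1.004
grip_force: 0.0
```

Call:
{"method": "servo_tool", "body": {"targets": [{"hand": -1,"x": 0,"y": 0,"z": -0.06,"roll": 0},{"hand": -1,"x": 0,"y": 0,"z": -0.14,"roll": 0},{"hand": -1,"x": 0,"y": 0,"z": -0.22,"roll": 0},{"hand": -1,"x": 0,"y": 0,"z": -0.3,"roll": 0},{"hand": -1,"x": 0,"y": 0,"z": -0.3,"roll": 0},{"hand": -1,"x": 0,"y": 0,"z": -0.3,"roll": 0},{"hand": -1,"x": 0,"y": 0,"z": -0.3,"roll": 0}]}}

```text
time: 7.82
tool_pos: [0.519, 0.1169, 0.1966]
tcp_rot: [2.256, 2.187, 0.0]
wrist_force: [0.7, 0.3, -0.6]
width: 0.999
grip_force: 0.0
```

```bash
python3 look.py w6; python3 -c "
from h import *
print(go([.512,-.184,.19],.115)); print(go([.512,-.184,.047],.115))"
```

```text
[0.51895116 0.11692149 0.19664379] [-0.001  0.028  0.037  0.001  0.001  0.   ]
{'xyz': array([-0.6016,  0.0066,  0.0109]), 'roll': np.float64(-0.0465), 'tilt': np.float64(-1.0)}
{'xyz': array([-0.6014,  0.0072,  0.2969]), 'roll': np.float64(-0.0465), 'tilt': np.float64(-1.0)}
```

View pics/w6.png

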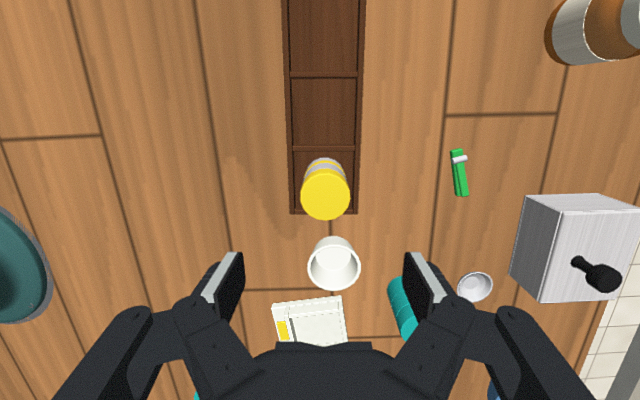

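The yellow tin stands in the right-hand end bay, its lid at (325,195). Next is red.

Call:
{"method": "servo_tool", "body": {"targets": [{"hand": -1,"x": -0.6,"y": 0.007,"z": 0.01,"roll": -0.0465},{"hand": -1,"x": -0.6,"y": 0.007,"z": 0.01,"roll": -0.0465},{"hand": -1,"x": -0.6,"y": 0.007,"z": 0.01,"roll": -0.0465},{"hand": -1,"x": -0.6,"y": 0.007,"z": 0.01,"roll": -0.0465},{"hand": -1,"x": -0.6,"y": 0.007,"z": 0.01,"roll": -0.0465},{"hand": -1,"x": -0.6,"y": 0.007,"z": 0.01,"roll": -0.0465},{"hand": -1,"x": -0.6,"y": 0.007,"z": 0.01,"roll": -0.0465},{"hand": -1,"x": -0.6,"y": 0.007,"z": 0.01,"roll": -0.0465},{"hand": -1,"x": -0.6,"y": 0.007,"z": 0.01,"roll": -0.0465},{"hand": -1,"x": -0.6,"y": 0.007,"z": 0.01,"roll": -0.0465}]}}

```text
time: 8.7
tool_pos: [0.512, -0.1829, 0.1894]
tcp_rot: [-2.09, -2.34, 0.001]
wrist_force: [0.4, 0.3, -0.8]
width: 1.001
grip_force: 0.0
```

Call:
{"method": "servo_tool", "body": {"targets": [{"hand": -1,"x": 0,"y": 0,"z": 0,"roll": 0},{"hand": -1,"x": 0,"y": 0,"z": 0,"roll": 0},{"hand": -1,"x": 0,"y": 0,"z": 0,"roll": 0}]}}

```text
time: 8.95
tool_pos: [0.5133, -0.1814, 0.1913]
tcp_rot: [-2.087, -2.347, -0.0]
wrist_force: [0.9, 0.1, -0.1]
width: 1.003
grip_force: 0.0
```

```bash
cat > lid.py <<'E'
# top disc of lid k: circle centre from the mask's widest extent and lower edge
from h import *
import pickle,sys
st,im=pickle.load(open(sys.argv[1]+'.pkl','rb')); k=sys.argv[2]
m=masks(im)[k]; m[:,:278]=0; m[:,375:]=0; m[:90]=0; m[342:]=0
c,s=max(blobs(m,100),key=lambda b:b[1][4])
w=s[2]; uv=[s[0]+w/2-.5, s[1]+s[3]-w/2-.5]
p=onz('wrist',[uv],.092,st)[0]; e=onz('wrist',[[s[0]-.5,uv[1]],[s[0]+w-.5,uv[1]]],.092,st)
print(k,s,uv,p.round(4),'dia',np.linalg.norm(e[1]-e[0]).round(4))
print(go([p[0],p[1],.047],.115))
E
python3 look.py w7; python3 lid.py w7 red
```

```text
[ 0.51326886 -0.18137877  0.19127379] [-0.001 -0.004 -0.007 -0.001  0.    -0.001]
red [297, 173, 49, 52, 2012] [321.0, 200.0] [ 0.5117 -0.183   0.092 ] dia 0.0453
{'xyz': array([-0.0025, -0.0037,  0.2891]), 'roll': np.float64(0.0007), 'tilt': np.float64(-1.0)}
```

Call:
{"method": "servo_tool", "body": {"targets": [{"hand": -1,"x": -0.003,"y": -0.004,"z": 0.08,"roll": 0},{"hand": -1,"x": -0.003,"y": -0.004,"z": 0.16,"roll": 0},{"hand": -1,"x": -0.003,"y": -0.004,"z": 0.23,"roll": 0},{"hand": -1,"x": -0.003,"y": -0.004,"z": 0.27,"roll": 0},{"hand": -1,"x": -0.003,"y": -0.004,"z": 0.288,"roll": 0},{"hand": -1,"x": -0.003,"y": -0.004,"z": 0.288,"roll": 0},{"hand": -1,"x": -0.003,"y": -0.004,"z": 0.288,"roll": 0},{"hand": 1,"x": -0.003,"y": -0.004,"z": 0.288,"roll": 0},{"hand": 1,"x": -0.003,"y": -0.004,"z": 0.288,"roll": 0},{"hand": 1,"x": -0.003,"y": -0.004,"z": 0.288,"roll": 0}]}}

```text
time: 9.83
tool_pos: [0.5131, -0.1853, 0.0497]
tcp_rot: [2.088, 2.343, 0.002]
wrist_force: [-0.4, 0.3, 0.4]
width: 0.605
grip_force: 0.0
```

Call:
{"method": "servo_tool", "body": {"targets": [{"hand": 1,"x": 0,"y": 0,"z": 0,"roll": 0},{"hand": 1,"x": 0,"y": 0,"z": 0,"roll": 0},{"hand": 1,"x": 0,"y": 0,"z": 0,"roll": 0},{"hand": 1,"x": 0,"y": 0,"z": 0,"roll": 0},{"hand": 1,"x": 0,"y": 0,"z": 0,"roll": 0}]}}

```text
time: 10.25
tool_pos: [0.5129, -0.1854, 0.0496]
tcp_rot: [2.088, 2.343, 0.002]
wrist_force: [-1.4, 1.1, 6.6]
width: 0.552
grip_force: 41.2
```

```bash
python3 -c "
from h import *
print(go([.5214,.192,.197],-.029))"
```

```text
{'xyz': array([ 0.7474,  0.1043, -0.2956]), 'roll': np.float64(0.0458), 'tilt': np.float64(-1.0)}
```

Call:
{"method": "servo_tool", "body": {"targets": [{"hand": 1,"x": 0,"y": 0,"z": -0.04,"roll": 0},{"hand": 1,"x": 0,"y": 0,"z": -0.1,"roll": 0},{"hand": 1,"x": 0,"y": 0,"z": -0.18,"roll": 0},{"hand": 1,"x": 0.03,"y": 0.005,"z": -0.25,"roll": 0.006},{"hand": 1,"x": 0.1,"y": 0.015,"z": -0.295,"roll": 0.013},{"hand": 1,"x": 0.18,"y": 0.025,"z": -0.295,"roll": 0.02},{"hand": 1,"x": 0.26,"y": 0.036,"z": -0.295,"roll": 0.027},{"hand": 1,"x": 0.34,"y": 0.047,"z": -0.295,"roll": 0.034},{"hand": 1,"x": 0.42,"y": 0.058,"z": -0.295,"roll": 0.04},{"hand": 1,"x": 0.5,"y": 0.07,"z": -0.295,"roll": 0.046}]}}

```text
time: 11.08
tool_pos: [0.517, 0.0693, 0.1956]
tcp_rot: [2.255, 2.186, 0.001]
wrist_force: [0.7, -0.3, -1.2]
width: 0.556
grip_force: 41.5
```

```bash
python3 -c "
from h import *
print(go([.5214,.192,.197],-.029))"
```

```text
{'xyz': array([ 0.2455,  0.0011, -0.0029]), 'roll': np.float64(-0.0007), 'tilt': np.float64(-1.0)}
```

Call:
{"method": "servo_tool", "body": {"targets": [{"hand": 1,"x": 0.08,"y": 0.001,"z": -0.003,"roll": 0},{"hand": 1,"x": 0.15,"y": 0.001,"z": -0.003,"roll": 0},{"hand": 1,"x": 0.21,"y": 0.001,"z": -0.003,"roll": 0},{"hand": 1,"x": 0.247,"y": 0.001,"z": -0.003,"roll": 0},{"hand": 1,"x": 0.247,"y": 0.001,"z": -0.003,"roll": 0},{"hand": 1,"x": 0.247,"y": 0.001,"z": -0.003,"roll": 0},{"hand": 1,"x": 0.247,"y": 0.001,"z": -0.003,"roll": 0}]}}

```text
time: 11.67
tool_pos: [0.5214, 0.1905, 0.1965]
tcp_rot: [2.254, 2.189, -0.001]
wrist_force: [0.4, -0.1, -0.7]
width: 0.552
grip_force: 41.5
```

```bash
python3 -c "
from h import *
print(go([.5214,.192,.049],-.029))"
```

```text
{'xyz': array([0.0032, 0.    , 0.2949]), 'roll': np.float64(-0.0001), 'tilt': np.float64(-1.0)}
```

Call:
{"method": "servo_tool", "body": {"targets": [{"hand": 1,"x": 0.003,"y": 0,"z": 0.07,"roll": 0},{"hand": 1,"x": 0.003,"y": 0,"z": 0.14,"roll": 0},{"hand": 1,"x": 0.003,"y": 0,"z": 0.2,"roll": 0},{"hand": 1,"x": 0.003,"y": 0,"z": 0.24,"roll": 0},{"hand": 1,"x": 0.003,"y": 0,"z": 0.27,"roll": 0},{"hand": 1,"x": 0.003,"y": 0,"z": 0.285,"roll": 0},{"hand": 1,"x": 0.003,"y": 0,"z": 0.293,"roll": 0},{"hand": 1,"x": 0.003,"y": 0,"z": 0.293,"roll": 0},{"hand": 1,"x": 0.003,"y": 0,"z": 0.293,"roll": 0},{"hand": 1,"x": 0.003,"y": 0,"z": 0.293,"roll": 0}]}}

```text
time: 12.5
tool_pos: [0.5229, 0.1923, 0.0513]
tcp_rot: [2.254, 2.187, 0.003]
wrist_force: [-0.2, -0.0, -1.4]
width: 0.554
grip_force: 41.6
```

Call:
{"method": "servo_tool", "body": {"targets": [{"hand": 1,"x": 0,"y": 0,"z": 0.003,"roll": 0},{"hand": 1,"x": 0,"y": 0,"z": 0.003,"roll": 0},{"hand": 1,"x": 0,"y": 0,"z": 0.003,"roll": 0},{"hand": -1,"x": 0,"y": 0,"z": 0.003,"roll": 0},{"hand": -1,"x": 0,"y": 0,"z": 0.003,"roll": 0},{"hand": -1,"x": 0,"y": 0,"z": 0.003,"roll": 0},{"hand": -1,"x": 0,"y": 0,"z": 0.003,"roll": 0},{"hand": -1,"x": 0,"y": 0,"z": 0.003,"roll": 0},{"hand": -1,"x": 0,"y": 0,"z": 0.003,"roll": 0},{"hand": -1,"x": 0,"y": 0,"z": 0.003,"roll": 0}]}}

```text
time: 13.33
tool_pos: [0.5216, 0.1925, 0.0485]
tcp_rot: [-2.254, -2.188, 0.0]
wrist_force: [-0.1, 0.5, -0.2]
width: 1.001
grip_force: 0.0
```

Call:
{"method": "servo_tool", "body": {"targets": [{"hand": -1,"x": 0,"y": 0,"z": -0.06,"roll": 0},{"hand": -1,"x": 0,"y": 0,"z": -0.14,"roll": 0},{"hand": -1,"x": 0,"y": 0,"z": -0.22,"roll": 0},{"hand": -1,"x": 0,"y": 0,"z": -0.3,"roll": 0},{"hand": -1,"x": 0,"y": 0,"z": -0.3,"roll": 0},{"hand": -1,"x": 0,"y": 0,"z": -0.3,"roll": 0}]}}

```text
time: 13.83
tool_pos: [0.5243, 0.1934, 0.2028]
tcp_rot: [2.251, 2.186, 0.011]
wrist_force: [1.2, -0.6, -0.4]
width: 0.997
grip_force: 0.0
```

```bash
python3 look.py w8; python3 -c "
from h import *
print(go([.519,-.261,.19],.115))"
```

```text
[0.52430442 0.19337865 0.20280775] [-0.     0.042  0.078 -0.002 -0.005  0.001]
{'xyz': array([-0.9075,  0.0198,  0.0192]), 'roll': np.float64(-0.046), 'tilt': np.float64(-1.0)}
```

View pics/w8.png

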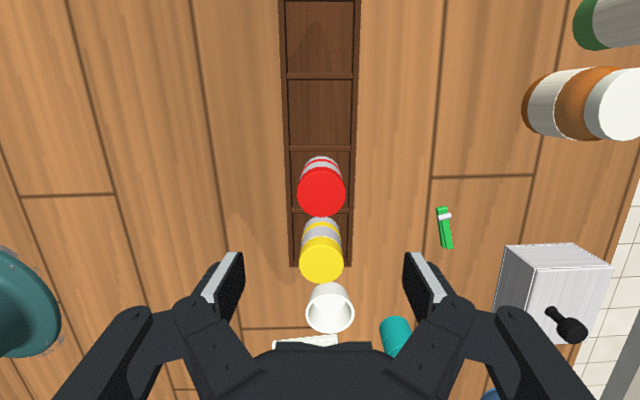

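The red tin stands in its bay, lid at (321,190), beside yellow at (321,258). Next is blue.

Call:
{"method": "servo_tool", "body": {"targets": [{"hand": -1,"x": -0.9,"y": 0.018,"z": 0.017,"roll": -0.046},{"hand": -1,"x": -0.9,"y": 0.018,"z": 0.017,"roll": -0.046},{"hand": -1,"x": -0.9,"y": 0.018,"z": 0.017,"roll": -0.046},{"hand": -1,"x": -0.9,"y": 0.018,"z": 0.017,"roll": -0.046},{"hand": -1,"x": -0.9,"y": 0.018,"z": 0.017,"roll": -0.046},{"hand": -1,"x": -0.9,"y": 0.018,"z": 0.017,"roll": -0.046},{"hand": -1,"x": -0.9,"y": 0.018,"z": 0.017,"roll": -0.046},{"hand": -1,"x": -0.9,"y": 0.018,"z": 0.017,"roll": -0.046},{"hand": -1,"x": -0.9,"y": 0.018,"z": 0.017,"roll": -0.046},{"hand": -1,"x": -0.9,"y": 0.018,"z": 0.017,"roll": -0.046}]}}

```text
time: 14.72
tool_pos: [0.5158, -0.2223, 0.188]
tcp_rot: [-2.087, -2.342, 0.002]
wrist_force: [0.9, 0.4, 0.8]
width: 1.003
grip_force: 0.0
```

Call:
{"method": "servo_tool", "body": {"targets": [{"hand": -1,"x": 0,"y": 0,"z": 0,"roll": 0},{"hand": -1,"x": 0,"y": 0,"z": 0,"roll": 0}]}}

```text
time: 14.88
tool_pos: [0.5159, -0.2225, 0.1881]
tcp_rot: [-2.092, -2.337, 0.002]
wrist_force: [0.3, 0.6, -1.2]
width: 0.999
grip_force: 0.0
```

```bash
python3 -c "
from h import *
print(bot.read_state()['tool_pos'],go([.519,-.261,.19],.115))"
```

```text
[ 0.51593822 -0.22245452  0.18806197] {'xyz': array([-0.0773, -0.0024, -0.0041]), 'roll': np.float64(-0.0014), 'tilt': np.float64(-1.0)}
```

Call:
{"method": "servo_tool", "body": {"targets": [{"hand": -1,"x": -0.077,"y": -0.002,"z": 0,"roll": 0},{"hand": -1,"x": -0.077,"y": -0.002,"z": 0,"roll": 0},{"hand": -1,"x": -0.077,"y": -0.002,"z": 0,"roll": 0},{"hand": -1,"x": -0.077,"y": -0.002,"z": 0,"roll": 0},{"hand": -1,"x": -0.077,"y": -0.002,"z": 0,"roll": 0}]}}

```text
time: 15.3
tool_pos: [0.5208, -0.2574, 0.1899]
tcp_rot: [-2.087, -2.345, -0.0]
wrist_force: [0.1, 0.5, -0.3]
width: 1.002
grip_force: 0.0
```

```bash
python3 look.py w9; python3 lid.py w9 blue
```

```text
[ 0.52084362 -0.25740891  0.1899225 ] [ 0.002 -0.006 -0.003 -0.003 -0.002 -0.002]
blue [296, 174, 50, 54, 2022] [320.5, 202.5] [ 0.519  -0.2609  0.092 ] dia 0.0461
{'xyz': array([-0.0066, -0.0046,  0.2864]), 'roll': np.float64(0.0005), 'tilt': np.float64(-1.0)}
```

Call:
{"method": "servo_tool", "body": {"targets": [{"hand": -1,"x": -0.006,"y": -0.005,"z": 0.08,"roll": 0},{"hand": -1,"x": -0.006,"y": -0.005,"z": 0.16,"roll": 0},{"hand": -1,"x": -0.006,"y": -0.005,"z": 0.23,"roll": 0},{"hand": -1,"x": -0.006,"y": -0.005,"z": 0.27,"roll": 0},{"hand": -1,"x": -0.006,"y": -0.005,"z": 0.285,"roll": 0},{"hand": -1,"x": -0.006,"y": -0.005,"z": 0.285,"roll": 0},{"hand": -1,"x": -0.006,"y": -0.005,"z": 0.285,"roll": 0},{"hand": 1,"x": -0.006,"y": -0.005,"z": 0.285,"roll": 0},{"hand": 1,"x": -0.006,"y": -0.005,"z": 0.285,"roll": 0},{"hand": 1,"x": -0.006,"y": -0.005,"z": 0.285,"roll": 0}]}}

```text
time: 16.18
tool_pos: [0.5206, -0.2633, 0.0505]
tcp_rot: [2.088, 2.343, 0.001]
wrist_force: [0.2, 0.1, 1.0]
width: 0.606
grip_force: 0.0
```

Call:
{"method": "servo_tool", "body": {"targets": [{"hand": 1,"x": 0,"y": 0,"z": 0,"roll": 0},{"hand": 1,"x": 0,"y": 0,"z": 0,"roll": 0},{"hand": 1,"x": 0,"y": 0,"z": 0,"roll": 0},{"hand": 1,"x": 0,"y": 0,"z": 0,"roll": 0},{"hand": 1,"x": 0,"y": 0,"z": 0,"roll": 0}]}}

```text
time: 16.6
tool_pos: [0.5203, -0.2634, 0.0504]
tcp_rot: [2.088, 2.343, 0.001]
wrist_force: [-1.7, 0.4, 7.1]
width: 0.553
grip_force: 41.3
```

```bash
python3 -c "
from h import *
print(go([.5236,.268,.197],-.029))"
```

```text
{'xyz': array([ 1.0545,  0.129 , -0.2947]), 'roll': np.float64(0.0458), 'tilt': np.float64(-1.0)}
```

Call:
{"method": "servo_tool", "body": {"targets": [{"hand": 1,"x": 0,"y": 0,"z": -0.04,"roll": 0},{"hand": 1,"x": 0,"y": 0,"z": -0.1,"roll": 0},{"hand": 1,"x": 0,"y": 0,"z": -0.18,"roll": 0},{"hand": 1,"x": 0.03,"y": 0.004,"z": -0.25,"roll": 0.006},{"hand": 1,"x": 0.1,"y": 0.012,"z": -0.295,"roll": 0.013},{"hand": 1,"x": 0.18,"y": 0.022,"z": -0.295,"roll": 0.02},{"hand": 1,"x": 0.26,"y": 0.032,"z": -0.295,"roll": 0.027},{"hand": 1,"x": 0.34,"y": 0.042,"z": -0.295,"roll": 0.034},{"hand": 1,"x": 0.42,"y": 0.052,"z": -0.295,"roll": 0.04},{"hand": 1,"x": 0.5,"y": 0.061,"z": -0.295,"roll": 0.046}]}}

```text
time: 17.43
tool_pos: [0.5203, -0.009, 0.1963]
tcp_rot: [2.255, 2.186, 0.001]
wrist_force: [0.4, 0.5, -2.1]
width: 0.552
grip_force: 41.5
```

```bash
python3 -c "
from h import *
print(go([.5236,.268,.197],-.029))"
```

```text
{'xyz': array([ 0.554 , -0.0107, -0.0014]), 'roll': np.float64(-0.0007), 'tilt': np.float64(-1.0)}
```

Call:
{"method": "servo_tool", "body": {"targets": [{"hand": 1,"x": 0.08,"y": -0.002,"z": 0,"roll": 0},{"hand": 1,"x": 0.16,"y": -0.004,"z": 0,"roll": 0},{"hand": 1,"x": 0.24,"y": -0.006,"z": 0,"roll": 0},{"hand": 1,"x": 0.32,"y": -0.008,"z": 0,"roll": 0},{"hand": 1,"x": 0.4,"y": -0.01,"z": 0,"roll": 0},{"hand": 1,"x": 0.48,"y": -0.01,"z": 0,"roll": 0},{"hand": 1,"x": 0.53,"y": -0.01,"z": 0,"roll": 0},{"hand": 1,"x": 0.557,"y": -0.01,"z": 0,"roll": 0},{"hand": 1,"x": 0.557,"y": -0.01,"z": 0,"roll": 0},{"hand": 1,"x": 0.557,"y": -0.01,"z": 0,"roll": 0}]}}

```text
time: 18.27
tool_pos: [0.5237, 0.2677, 0.1956]
tcp_rot: [2.252, 2.19, -0.002]
wrist_force: [0.3, -0.5, -1.6]
width: 0.552
grip_force: 41.5
```

Call:
{"method": "servo_tool", "body": {"targets": [{"hand": 1,"x": 0,"y": 0,"z": 0,"roll": 0},{"hand": 1,"x": 0,"y": 0,"z": 0,"roll": 0}]}}

```text
time: 18.43
tool_pos: [0.5239, 0.2662, 0.1957]
tcp_rot: [2.256, 2.186, -0.001]
wrist_force: [-0.4, 0.3, -0.8]
width: 0.549
grip_force: 41.5
```

```bash
python3 -c "
from h import *
print(go([.5236,.268,.050],-.029))"
```

```text
{'xyz': array([ 0.0038, -0.0007,  0.2914]), 'roll': np.float64(-0.0007), 'tilt': np.float64(-1.0)}
```

Call:
{"method": "servo_tool", "body": {"targets": [{"hand": 1,"x": 0.003,"y": -0.001,"z": 0.07,"roll": 0},{"hand": 1,"x": 0.003,"y": -0.001,"z": 0.14,"roll": 0},{"hand": 1,"x": 0.003,"y": -0.001,"z": 0.2,"roll": 0},{"hand": 1,"x": 0.003,"y": -0.001,"z": 0.24,"roll": 0},{"hand": 1,"x": 0.003,"y": -0.001,"z": 0.27,"roll": 0},{"hand": 1,"x": 0.003,"y": -0.001,"z": 0.283,"roll": 0},{"hand": 1,"x": 0.003,"y": -0.001,"z": 0.29,"roll": 0},{"hand": 1,"x": 0.003,"y": -0.001,"z": 0.29,"roll": 0},{"hand": 1,"x": 0.003,"y": -0.001,"z": 0.29,"roll": 0},{"hand": 1,"x": 0.003,"y": -0.001,"z": 0.29,"roll": 0}]}}

```text
time: 19.27
tool_pos: [0.5247, 0.2693, 0.0521]
tcp_rot: [2.254, 2.187, 0.004]
wrist_force: [-0.1, -0.2, -1.7]
width: 0.555
grip_force: 41.6
```

Call:
{"method": "servo_tool", "body": {"targets": [{"hand": 1,"x": 0,"y": 0,"z": 0.003,"roll": 0},{"hand": 1,"x": 0,"y": 0,"z": 0.003,"roll": 0},{"hand": 1,"x": 0,"y": 0,"z": 0.003,"roll": 0},{"hand": -1,"x": 0,"y": 0,"z": 0.003,"roll": 0},{"hand": -1,"x": 0,"y": 0,"z": 0.003,"roll": 0},{"hand": -1,"x": 0,"y": 0,"z": 0.003,"roll": 0},{"hand": -1,"x": 0,"y": 0,"z": 0.003,"roll": 0},{"hand": -1,"x": 0,"y": 0,"z": 0.003,"roll": 0},{"hand": -1,"x": 0,"y": 0,"z": 0.003,"roll": 0},{"hand": -1,"x": 0,"y": 0,"z": 0.003,"roll": 0}]}}

```text
time: 20.1
tool_pos: [0.5234, 0.2693, 0.0492]
tcp_rot: [-2.254, -2.188, 0.0]
wrist_force: [-0.7, -0.8, -0.3]
width: 1.002
grip_force: 0.0
```

Call:
{"method": "servo_tool", "body": {"targets": [{"hand": -1,"x": 0,"y": 0,"z": -0.06,"roll": 0},{"hand": -1,"x": 0,"y": 0,"z": -0.14,"roll": 0},{"hand": -1,"x": 0,"y": 0,"z": -0.22,"roll": 0},{"hand": -1,"x": 0,"y": 0,"z": -0.3,"roll": 0},{"hand": -1,"x": 0,"y": 0,"z": -0.3,"roll": 0},{"hand": -1,"x": 0,"y": 0,"z": -0.3,"roll": 0}]}}

```text
time: 20.6
tool_pos: [0.5259, 0.2704, 0.2037]
tcp_rot: [2.252, 2.187, 0.012]
wrist_force: [0.7, 0.6, 0.5]
width: 0.998
grip_force: 0.0
```

```bash
python3 look.py w10; python3 -c "
from h import *
print(go([.530,-.333,.19],.115))"
```

```text
[0.52593593 0.27044573 0.20371168] [ 0.     0.045  0.079 -0.    -0.004  0.   ]
{'xyz': array([-1.2044,  0.0472,  0.0201]), 'roll': np.float64(-0.046), 'tilt': np.float64(-1.0)}
```

View pics/w10.png

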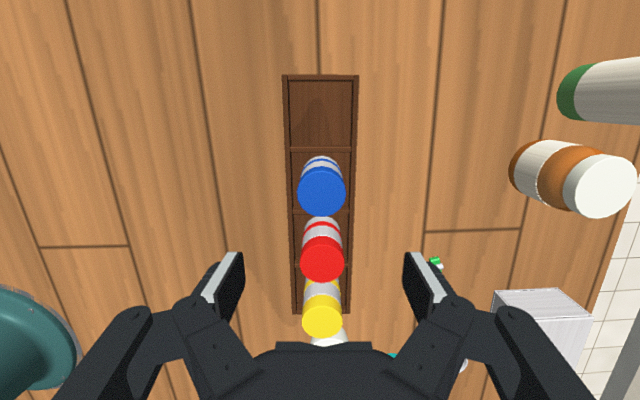

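Blue (322,190), red (322,255) and yellow (322,318) stand in their bays. The left-hand end bay at (320,110) is free for black.

Call:
{"method": "servo_tool", "body": {"targets": [{"hand": -1,"x": -0.8,"y": 0.031,"z": 0.014,"roll": -0.046},{"hand": -1,"x": -0.8,"y": 0.031,"z": 0.014,"roll": -0.046},{"hand": -1,"x": -0.8,"y": 0.031,"z": 0.014,"roll": -0.046},{"hand": -1,"x": -0.8,"y": 0.031,"z": 0.014,"roll": -0.046},{"hand": -1,"x": -0.8,"y": 0.031,"z": 0.014,"roll": -0.046},{"hand": -1,"x": -0.8,"y": 0.031,"z": 0.014,"roll": -0.046},{"hand": -1,"x": -0.8,"y": 0.031,"z": 0.014,"roll": -0.046},{"hand": -1,"x": -0.8,"y": 0.031,"z": 0.014,"roll": -0.046},{"hand": -1,"x": -0.8,"y": 0.031,"z": 0.014,"roll": -0.046},{"hand": -1,"x": -0.8,"y": 0.031,"z": 0.014,"roll": -0.046}]}}

```text
time: 21.48
tool_pos: [0.5251, -0.134, 0.1896]
tcp_rot: [-2.09, -2.341, 0.004]
wrist_force: [0.2, -1.2, -0.3]
width: 0.999
grip_force: 0.0
```

```bash
python3 -c "
from h import *
print(go([.530,-.333,.19],.115))"
```

```text
{'xyz': array([-0.3965, -0.0351, -0.0009]), 'roll': np.float64(-0.0006), 'tilt': np.float64(-1.0)}
```

Call:
{"method": "servo_tool", "body": {"targets": [{"hand": -1,"x": -0.395,"y": -0.035,"z": 0,"roll": 0},{"hand": -1,"x": -0.395,"y": -0.035,"z": 0,"roll": 0},{"hand": -1,"x": -0.395,"y": -0.035,"z": 0,"roll": 0},{"hand": -1,"x": -0.395,"y": -0.035,"z": 0,"roll": 0},{"hand": -1,"x": -0.395,"y": -0.035,"z": 0,"roll": 0},{"hand": -1,"x": -0.395,"y": -0.035,"z": 0,"roll": 0},{"hand": -1,"x": -0.395,"y": -0.035,"z": 0,"roll": 0},{"hand": -1,"x": -0.395,"y": -0.035,"z": 0,"roll": 0},{"hand": -1,"x": -0.395,"y": -0.035,"z": 0,"roll": 0}]}}

```text
time: 22.23
tool_pos: [0.5318, -0.3274, 0.1908]
tcp_rot: [-2.087, -2.344, -0.0]
wrist_force: [-0.1, 0.0, -0.1]
width: 1.003
grip_force: 0.0
```

```bash
python3 look.py w11; python3 lid.py w11 black
```

```text
[ 0.5317603  -0.32742608  0.19078836] [ 0.012 -0.013 -0.005 -0.003 -0.    -0.001]
black [297, 177, 49, 52, 1944] [321.0, 204.0] [ 0.5305 -0.3326  0.092 ] dia 0.0454
{'xyz': array([-0.0105, -0.0039,  0.2886]), 'roll': np.float64(0.0005), 'tilt': np.float64(-1.0)}
```

Call:
{"method": "servo_tool", "body": {"targets": [{"hand": -1,"x": -0.01,"y": -0.004,"z": 0.08,"roll": 0},{"hand": -1,"x": -0.01,"y": -0.004,"z": 0.16,"roll": 0},{"hand": -1,"x": -0.01,"y": -0.004,"z": 0.23,"roll": 0},{"hand": -1,"x": -0.01,"y": -0.004,"z": 0.27,"roll": 0},{"hand": -1,"x": -0.01,"y": -0.004,"z": 0.288,"roll": 0},{"hand": -1,"x": -0.01,"y": -0.004,"z": 0.288,"roll": 0},{"hand": -1,"x": -0.01,"y": -0.004,"z": 0.288,"roll": 0},{"hand": 1,"x": -0.01,"y": -0.004,"z": 0.288,"roll": 0},{"hand": 1,"x": -0.01,"y": -0.004,"z": 0.288,"roll": 0},{"hand": 1,"x": -0.01,"y": -0.004,"z": 0.288,"roll": 0}]}}

```text
time: 23.12
tool_pos: [0.5324, -0.3353, 0.0507]
tcp_rot: [2.087, 2.343, 0.001]
wrist_force: [-3.8, -1.6, 1.9]
width: 0.605
grip_force: 1.4
```

Call:
{"method": "servo_tool", "body": {"targets": [{"hand": 1,"x": 0,"y": 0,"z": 0,"roll": 0},{"hand": 1,"x": 0,"y": 0,"z": 0,"roll": 0},{"hand": 1,"x": 0,"y": 0,"z": 0,"roll": 0},{"hand": 1,"x": 0,"y": 0,"z": 0,"roll": 0},{"hand": 1,"x": 0,"y": 0,"z": 0,"roll": 0}]}}

```text
time: 23.53
tool_pos: [0.5323, -0.3354, 0.0507]
tcp_rot: [2.088, 2.343, 0.001]
wrist_force: [-1.2, 0.2, 6.4]
width: 0.548
grip_force: 41.5
```

```bash
python3 -c "
from h import *
print(go([.5258,.344,.197],-.029))"
```

```text
{'xyz': array([ 1.3506,  0.1436, -0.2953]), 'roll': np.float64(0.0458), 'tilt': np.float64(-1.0)}
```

Call:
{"method": "servo_tool", "body": {"targets": [{"hand": 1,"x": 0,"y": 0,"z": -0.04,"roll": 0},{"hand": 1,"x": 0,"y": 0,"z": -0.1,"roll": 0},{"hand": 1,"x": 0,"y": 0,"z": -0.18,"roll": 0},{"hand": 1,"x": 0.03,"y": 0.003,"z": -0.25,"roll": 0.006},{"hand": 1,"x": 0.1,"y": 0.011,"z": -0.295,"roll": 0.013},{"hand": 1,"x": 0.18,"y": 0.019,"z": -0.295,"roll": 0.02},{"hand": 1,"x": 0.26,"y": 0.028,"z": -0.295,"roll": 0.027},{"hand": 1,"x": 0.34,"y": 0.036,"z": -0.295,"roll": 0.034},{"hand": 1,"x": 0.42,"y": 0.045,"z": -0.295,"roll": 0.04},{"hand": 1,"x": 0.5,"y": 0.053,"z": -0.295,"roll": 0.046}]}}

```text
time: 24.37
tool_pos: [0.5282, -0.0813, 0.1962]
tcp_rot: [2.255, 2.186, 0.001]
wrist_force: [0.7, -0.5, -1.6]
width: 0.551
grip_force: 41.5
```

```bash
python3 -c "
from h import *
print(go([.5258,.344,.197],-.029))"
```

```text
{'xyz': array([ 0.8501, -0.0314, -0.0017]), 'roll': np.float64(-0.0007), 'tilt': np.float64(-1.0)}
```

Call:
{"method": "servo_tool", "body": {"targets": [{"hand": 1,"x": 0.08,"y": -0.003,"z": 0,"roll": 0},{"hand": 1,"x": 0.16,"y": -0.006,"z": 0,"roll": 0},{"hand": 1,"x": 0.24,"y": -0.009,"z": 0,"roll": 0},{"hand": 1,"x": 0.32,"y": -0.012,"z": 0,"roll": 0},{"hand": 1,"x": 0.4,"y": -0.015,"z": 0,"roll": 0},{"hand": 1,"x": 0.48,"y": -0.018,"z": 0,"roll": 0},{"hand": 1,"x": 0.56,"y": -0.021,"z": 0,"roll": 0},{"hand": 1,"x": 0.64,"y": -0.024,"z": 0,"roll": 0},{"hand": 1,"x": 0.7,"y": -0.027,"z": 0,"roll": 0},{"hand": 1,"x": 0.75,"y": -0.028,"z": 0,"roll": 0}]}}

```text
time: 25.2
tool_pos: [0.5251, 0.2949, 0.1959]
tcp_rot: [-2.252, -2.19, -0.001]
wrist_force: [0.4, -0.0, -0.8]
width: 0.554
grip_force: 41.5
```

Call:
{"method": "servo_tool", "body": {"targets": [{"hand": 1,"x": 0.06,"y": -0.002,"z": 0,"roll": 0},{"hand": 1,"x": 0.1,"y": -0.003,"z": 0,"roll": 0},{"hand": 1,"x": 0.1,"y": -0.003,"z": 0,"roll": 0},{"hand": 1,"x": 0.1,"y": -0.003,"z": 0,"roll": 0},{"hand": 1,"x": 0.1,"y": -0.003,"z": 0,"roll": 0},{"hand": 1,"x": 0.1,"y": -0.003,"z": 0,"roll": 0}]}}

```text
time: 25.7
tool_pos: [0.5257, 0.3412, 0.1957]
tcp_rot: [2.255, 2.187, -0.001]
wrist_force: [0.0, 1.1, -0.5]
width: 0.553
grip_force: 41.5
```

```bash
python3 -c "
from h import *
print(go([.5258,.344,.0505],-.029))"
```

```text
{'xyz': array([5.800e-03, 2.000e-04, 2.904e-01]), 'roll': np.float64(-0.0005), 'tilt': np.float64(-1.0)}
```

Call:
{"method": "servo_tool", "body": {"targets": [{"hand": 1,"x": 0.004,"y": -0.001,"z": 0.07,"roll": 0},{"hand": 1,"x": 0.004,"y": -0.001,"z": 0.14,"roll": 0},{"hand": 1,"x": 0.004,"y": -0.001,"z": 0.2,"roll": 0},{"hand": 1,"x": 0.004,"y": -0.001,"z": 0.24,"roll": 0},{"hand": 1,"x": 0.004,"y": -0.001,"z": 0.27,"roll": 0},{"hand": 1,"x": 0.004,"y": -0.001,"z": 0.283,"roll": 0},{"hand": 1,"x": 0.004,"y": -0.001,"z": 0.289,"roll": 0},{"hand": 1,"x": 0.004,"y": -0.001,"z": 0.289,"roll": 0},{"hand": 1,"x": 0.004,"y": -0.001,"z": 0.289,"roll": 0},{"hand": 1,"x": 0.004,"y": -0.001,"z": 0.289,"roll": 0}]}}

```text
time: 26.53
tool_pos: [0.5265, 0.3446, 0.0527]
tcp_rot: [2.254, 2.187, 0.004]
wrist_force: [-0.1, 0.0, -1.8]
width: 0.556
grip_force: 41.6
```

Call:
{"method": "servo_tool", "body": {"targets": [{"hand": 1,"x": 0,"y": 0,"z": 0.003,"roll": 0},{"hand": 1,"x": 0,"y": 0,"z": 0.003,"roll": 0},{"hand": 1,"x": 0,"y": 0,"z": 0.003,"roll": 0},{"hand": -1,"x": 0,"y": 0,"z": 0.003,"roll": 0},{"hand": -1,"x": 0,"y": 0,"z": 0.003,"roll": 0},{"hand": -1,"x": 0,"y": 0,"z": 0.003,"roll": 0},{"hand": -1,"x": 0,"y": 0,"z": 0.003,"roll": 0},{"hand": -1,"x": 0,"y": 0,"z": 0.003,"roll": 0},{"hand": -1,"x": 0,"y": 0,"z": 0.003,"roll": 0},{"hand": -1,"x": 0,"y": 0,"z": 0.003,"roll": 0}]}}

```text
time: 27.37
tool_pos: [0.5252, 0.3443, 0.0498]
tcp_rot: [-2.254, -2.188, 0.0]
wrist_force: [0.7, -0.4, 0.3]
width: 1.007
grip_force: 0.0
```

Call:
{"method": "servo_tool", "body": {"targets": [{"hand": -1,"x": 0,"y": 0,"z": -0.06,"roll": 0},{"hand": -1,"x": 0,"y": 0,"z": -0.14,"roll": 0},{"hand": -1,"x": 0,"y": 0,"z": -0.22,"roll": 0},{"hand": -1,"x": 0,"y": 0,"z": -0.3,"roll": 0},{"hand": -1,"x": 0,"y": 0,"z": -0.38,"roll": 0},{"hand": -1,"x": 0,"y": 0,"z": -0.4,"roll": 0},{"hand": -1,"x": 0,"y": 0,"z": -0.4,"roll": 0},{"hand": -1,"x": 0,"y": 0,"z": -0.4,"roll": 0},{"hand": -1,"x": 0,"y": 0,"z": -0.4,"roll": 0}]}}

```text
time: 28.12
tool_pos: [0.5242, 0.3436, 0.2476]
tcp_rot: [-2.253, -2.188, 0.005]
wrist_force: [0.1, 0.4, 0.5]
width: 0.998
grip_force: 0.0
```

```bash
python3 look.py w12; python3 - <<'E'
from h import *
a=read_camera('side')[:,:,::-1]; b=read_camera('scene')[:,:,::-1]; w=cv2.imread('pics/w12.png')
o=np.zeros((580,790,3),np.uint8); o[:240,:300]=cv2.resize(a[70:190,250:400],None,fx=2,fy=2); o[:240,310:710]=cv2.resize(b[180:300,310:510],None,fx=2,fy=2); o[250:570,:480]=w[30:350,80:560]
cv2.imwrite('pics/end.png',o)
E
```

```text
[0.52421685 0.34361601 0.24758264] [ 0.002  0.018  0.019 -0.001  0.001  0.001]
```

View pics/end.png

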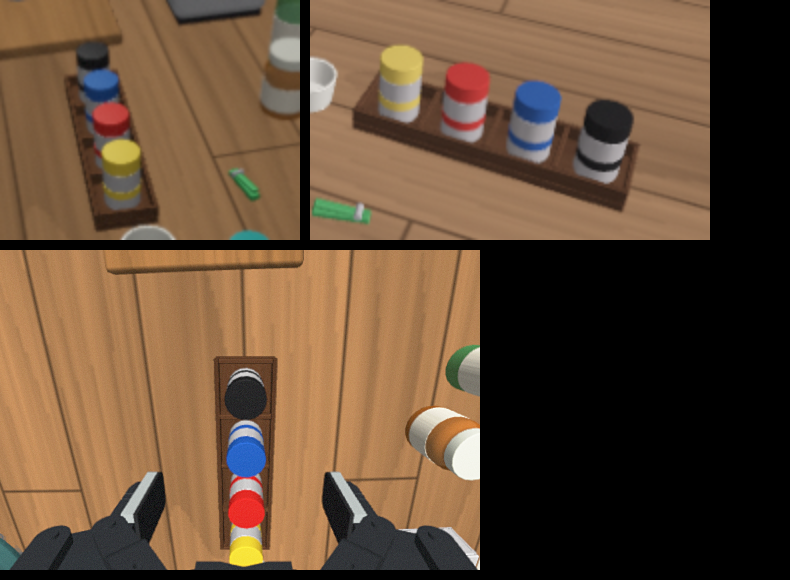

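All four tins stand upright in the jarrah rack. From the robot's left they run black, blue, red, yellow (wrist view, top to bottom), which is the reverse of the start, and the gripper is open and clear of everything. I'm handing the job in.

```bash
python3 -c "
from workcell import ticket
print(ticket.finish_job())"
```

```text
the job is handed in; nothing more can be done
None
```

The job is handed in: all four tins stand upright and released in the jarrah rack in reverse order (black, blue, red, yellow from the robot's left), done in about 28 s of the 120 s allowed.

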